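Open the safety-capped label remover at the book-store packing bench

ROBOT

A 6-joint arm with a two-finger parallel gripper is mounted at the origin on the work surface. World frame = base frame: x ahead of the robot, y to its left, z up, the work surface at z = 0. Lengths are in m, angles in degrees, forces in N, time in s.
With the tool pointing down it reaches from about 0.4 to 0.825 m from the base axis. Payload 7 kg.
Tool frame: the origin (TCP) lies on the centre line of the jaws, within the pads' length; the fingertips stand 22 mm ahead of it and the grasp point (between the pads) lies 3 mm ahead of it; z points along the fingers, y is the line along which they close (so a half turn about z gives the same grasp; the last joint's range is limited). The gripper opens to 88 mm and grips with 3 to 60 N. Pads are 19 mm wide; open, the fingers measure 130 mm over their backs; the gripper's body (78 mm by 193 mm) begins 47 mm behind the grasp point.
Start: joints at [-53.967, 20.546, 0.682, 0, -70.136, -16.507], TCP at [0.226, -0.636, 0.227] pointing down, gripper open.
Joint ranges: [-176.03, 176.03], [-82.01, 121.73], [-58.28, 71.71], [-173.87, 95.51], [-174.79, -0.11], [-173.66, 173.66]. Speed limits (degrees/s): [136.94, 136.94, 172.46, 180, 180, 180].

INTERFACE

Orientations are given as [roll, pitch, yaw] about the fixed x, y, z axes, in that order (R = Rz(yaw) Ry(pitch) Rx(roll)).
In Python, from plant import get_state, cams, r gives the robot as it stands.
- The arm moves only by the tool apply_moves, never from a script. Its argument "targets" is a list of rows, each an object with "dp": the shift along the world's x, y, z in m, a list of three; "yaw": the turn about the world's z in degrees. In form: [{"dp": [x, y, z], "yaw": yaw}, ...]. A call has 1 to 20 rows; each row is the pose to reach, as a shift and turn from the pose commanded when the call began; what a row does not reach only later rows make up. A row lasts 1/12 s, in which the tool goes at most 41.7 mm and 7.16 degrees, less where a joint would pass 70% of its speed; a pose out of reach is approached as far as the arm can. A call with a gripper value outside its range is refused whole. "grip" is the gripper command: -1 is fully open, 1 is shut, values between are in proportion, set as the call begins (left out, the last holds). The fingers move at their own pace and stop on an object; "squeeze" is the grip in N (left out, the last holds). Time passes only in rows, so rows that repeat a pose let the fingers close. It gives the time, the measured TCP pose, the force, the opening and the grip force at its end, in the units of the state.
- get_state(): the state, without advancing time (a new reading comes with each control period).
- cams.capture(name): name is "side" or "top"; returns a dict with "image" (420x560x3 uint8, red, green, blue), "range_z" (420x560 float32, m along the optical axis (not along the pixel's ray), 0 where there is no reading), "fx", "fy", "cx", "cy" (pixels), "k1" (the pictures are not rectified: a ray, as slopes to the right and down, at radius r is drawn at 1 + k1 r^2 times it, then the intrinsics apply), "R" (3x3) and "t" (3): a world point X has camera coordinates R X + t. Camera axes: x right, y down, z forward; pixel columns grow to the right and rows downward; lengths in m; the calibration is good to about 2 mm. A picture is of the moment at which its call begins.
- r.close_job(): hands the job in; it is judged then, once.
The state is a dict: "time_s": time; "joints": joint angles; "qd": joint speeds; "joint_torque": joint torques, N m; "tcp_pos": TCP position; "eef_rot": TCP orientation; "contact_force": force on the tool from outside, world axes, zero at the start; "moment": the same for the moment, N m; "gripper_width": finger opening in m; "gripper_force": force on a finger pad.
Only numpy, scipy, OpenCV 4.12 (cv2) and the standard library are available. Lean on these libraries where they do the work, as an engineer would, in place of code of your own. Each camera call takes 0.05 s, during which the arm holds its last target. There are 200 camera calls.

TASK

First lock the cleaner bottle in its bench clamp by swinging the collar's orange tab clockwise (seen from above) fully home to the green mark. Then take the red safety cap, press it down, keep it pressed while you twist it counterclockwise past its catch, lift it straight off and finish still holding it in the gripper, level and still, about 6 cm clear above the open neck; do not put it back or let it go. Leave the collar locked and the other things on the bench where they are.

Things in the scene. Friction and masses are not known exactly. Their poses are not given: they have to be found in the camera images.
- clamp: Fixed bench clamp (round dark steel foot 140 mm across and 12 mm thick, grey drum 104 mm across up to 46 mm) with a blue 68 mm bottle seated in it; it cannot move. Origin: on the bench surface on the vertical axis of clamp, collar, bottle and cap. z up; its yaw varies from run to run. Bottle shoulder at 132 mm height.
- neck (a point): Centre of the top of the white bottle neck (29 mm across), 164 mm above the bench, hidden inside the cap at first. A small grey spring stopper stands 9 mm out of it (12 mm once the cap is off). Same axes as the clamp.
- collar (a joint): Angle of the aluminium lock collar (104 mm across, heights 48 to 70 mm) about the clamp's vertical axis, rad. 0 = fully unlocked, 1.2 = locked: the tab is over the green mark, against an end stop. It grows clockwise seen from above; starts between 0 and 0.5. It turns stiffly (about 1.5 N at the tab) and stays where it is left.
- collar_tab (a point): Grip point of the collar's orange tab, 100 mm from the clamp axis and 73 mm above the bench, moving round with the collar. The tab is an upright fin pointing radially out: 14 mm thick (across the radius), from 82 to 116 mm from the axis, heights 49 to 89 mm. Pinch it across its thickness from above, or push its side.
- locked_mark (a point): Where the tab's grip point is when the collar is locked (100 mm from the axis, 73 mm above the bench). The green paint mark runs up the clamp's drum and out along a 22 mm wide tongue of its foot (13 mm high, to 122 mm from the axis) at this same bearing from the axis; the locked tab stands above it.
- cap_center (a point): Centre (half-way up) of the red push-and-turn cap: ribbed, round, 52 mm diameter, 38 mm tall, 30 g, loose body. At start it is latched on the neck, upright, its centre 158 mm and top 177 mm above the bench, its rim 7 mm above the bottle shoulder. Grip it round its upper half so the fingertips stay clear of the shoulder.
- cap: The same cap, origin at the centre of its lower rim, 19 mm below its centre; z up. At the start its yaw equals the clamp's within 3 degrees. To open: push down at least 5 mm (it bottoms on the shoulder at 7 mm; the spring needs about 8 N), keep it down and turn it counterclockwise seen from above by 60 degrees (releases from about 50; a stop comes at about 70), then lift straight up. Unpressed it turns only a few degrees and cannot be lifted.
- stopper (a joint): Travel of the spring stopper under the cap, m: 0 at the start, grows to about 0.007 as the cap is pushed fully down, about -0.003 when the cap is off.
- jar: Bystander: amber jar, 60 mm across, 85 mm tall, near the clamp, origin at its underside.
- tape_roll: Bystander: grey tape roll lying flat, 100 mm across, 48 mm tall, near the clamp, origin at its underside.
- books: Bystander: stack of books, 145 x 205 mm, 40 mm tall, origin at its underside.
- mug: Bystander: white mug, 76 mm across, 90 mm tall, origin at its underside.
- label_roll: Bystander: white label roll standing on end, 76 mm across, 55 mm tall, origin at its underside.
- scraper: Bystander: flat scraper lying on the bench, 200 mm long along its x axis.
There are look-alikes about, which are no part of the job. What is meant by the cap is not purple, and is the smaller of those in its own colour.

How it is judged:
By the outcome, as a careful person would: the job done as asked, in the order asked, and still so for the second after the job is handed in, while the arm keeps its last pose, push and grip.
It also fails if it takes over 58 s, if anything falls off the work surface, if the arm or the gripper's body presses on something with over 40 N, if the wrist force passes 120 N, or if a joint passes its speed limit or range.

## Working session

There is one attempt and no reset: what is moved stays moved. The work goes in short steps, Python scripts to look and compute and a tool call to move; the robot and the scene stay as the last step left them, time stands still between calls to the robot, and variables do not carry over. Pictures are saved under pics/ and viewed, at most 10 in all, crops included, and the job is handed in when it is done.

Besides the shell and the picture viewer there is one more tool, called after "Request:" by a JSON object that holds its "api" and its "payload", one argument or row to a line. apply_moves: Moves the arm, as the interface text tells. Its arguments: {"type":"object","properties":{"targets":{"type":"array","items":{"type":"object","properties":{"dp":{"type":"array","items":{"type":"number"}},"yaw":{"type":"number"}}}},"grip":{"type":"number"},"squeeze":{"type":"number"}},"required":["targets"]}

```bash
mkdir -p pics; cat > h.py <<'E'
import numpy as np, cv2
from plant import get_state, cams, r
def shot(n,f=None):
    c=cams.capture(n)
    if f: cv2.imwrite(f,c["image"][:,:,::-1])
    return c
def cloud(c):
    h,w=c["range_z"].shape
    K=np.array([[c["fx"],0,c["cx"]],[0,c["fy"],c["cy"]],[0,0,1.]])
    v,u=np.mgrid[:h,:w]
    p=np.stack([u,v],-1).reshape(-1,1,2).astype(float)
    s=cv2.undistortPoints(p,K,np.array([c["k1"],0,0,0,0.])).reshape(h,w,2)
    z=c["range_z"][...,None]
    P=np.concatenate([s*z,z],-1)
    X=(P-np.array(c["t"]))@np.array(c["R"])
    X[c["range_z"]==0]=np.nan
    return X
E
python3 - <<'E'
from h import *
a=shot("top","pics/top0.png");b=shot("side","pics/side0.png")
np.savez("a.npz",t=cloud(a),s=cloud(b),ti=a["image"],si=b["image"])
print(get_state())
E
```

```text
{'time_s': 0.1, 'joints': array([-5.39659241e+01,  2.05872434e+01,  6.40605131e-01, -1.92545397e-02,
       -7.01365540e+01, -1.65076950e+01]), 'qd': array([ 0.10231773, -0.1264979 ,  0.15326054,  0.07299503, -0.01932923,
       -0.00649999]), 'joint_torque': array([-7.21953729e-04, -5.84164131e+01,  2.93750381e+01,  7.01531768e+00,
        1.01910697e-02, -5.89268257e-05]), 'tcp_pos': array([ 0.22546192, -0.63577376,  0.22602462]), 'eef_rot': array([ 1.79915093e+02, -6.28545507e-03, -1.60480170e+02]), 'contact_force': array([-0.53165068,  0.10815777, -0.05984701]), 'moment': array([-0.00614587,  0.01844081, -0.01828867]), 'gripper_force': 0.0, 'gripper_width': 0.08751403098617556}
```

View pics/top0.png

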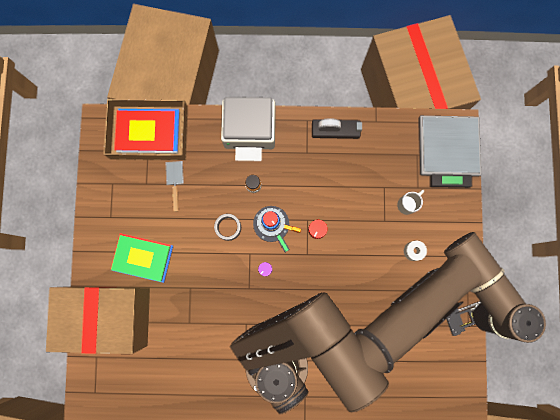

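View pics/side0.png

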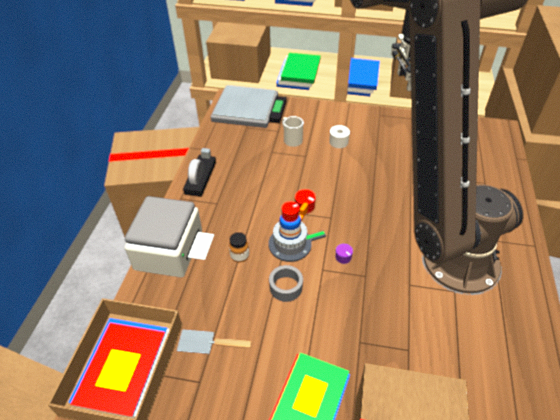

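The top view shows the clamp at (270,222), with the red cap on the bottle at (270,218), the orange tab at (292,229) and the green tongue at (282,242). There are three cap candidates: red on the bottle (270,218), larger red lying at (318,229), and purple at (265,269). The one on the bottle fits, because it is red and the smaller of the two reds. I'll measure and confirm in a crop.

```bash
cat > m.py <<'E'
from h import *
def fitc(P):
    A=np.c_[2*P,np.ones(len(P))];s=np.linalg.lstsq(A,(P**2).sum(1),rcond=None)[0]
    return s[:2],np.sqrt(s[2]+s[:2]@s[:2])
def report(X,im,c0):
    hsv=cv2.cvtColor(im,cv2.COLOR_RGB2HSV);H,S,V=[hsv[...,i].astype(int) for i in range(3)]
    d=np.hypot(X[...,0]-c0[0],X[...,1]-c0[1])
    near=(d<.14)
    for n,m in dict(red=((H<6)|(H>173))&(S>150),orange=(H>12)&(H<26)&(S>190)&(V>150)&(X[...,2]>.05),green=(H>50)&(H<85)&(S>120)).items():
        P=X[m&near]
        if len(P): print(n,len(P),'med',np.median(P,0).round(4),'min',P.min(0).round(4),'max',P.max(0).round(4))
    return H,S,V,near
E
python3 - <<'E'
from m import *
D=np.load("a.npz")
for k,px in (("t",(218,270)),("s",(211,290))):
    X=D[k];im=D[k+"i"];c0=X[px];print(k,c0)
    H,S,V,near=report(X,im,c0)
    red=((H<6)|(H>173))&(S>150)
    n,l,st,ce=cv2.connectedComponentsWithStats(red.astype('uint8'))
    for i in range(1,n):
        P=X[l==i]; 
        if 30<st[i][4]<600 : 
            zt=np.nanmax(P[:,2]);T=P[P[:,2]>np.nanmedian(P[:,2])-.004]
            print(' redblob',ce[i].round(),st[i],np.nanmin(P,0).round(3),np.nanmax(P,0).round(3))
t=D["ti"][170:290,210:370,::-1];s=D["si"][170:290,210:370,::-1]
cv2.imwrite("pics/crop.png",np.hstack([cv2.resize(i,(400,300),interpolation=cv2.INTER_CUBIC) for i in(t,s)]))
E
```

```text
t [0.54323461 0.03009034 0.17421417]
red 156 med [0.5424 0.0304 0.1758] min [0.5161 0.0053 0.1472] max [0.5652 0.0549 0.1865]
orange 23 med [ 0.5176 -0.0607  0.086 ] min [ 0.5065 -0.0796  0.0532] max [0.668  0.095  0.0962]
green 51 med [ 0.4674 -0.0139  0.0123] min [ 0.4403 -0.0334 -0.0051] max [0.4979 0.0057 0.0269]
 redblob [270. 218.] [263 212  15  15 159] [0.516 0.005 0.147] [0.565 0.055 0.186]
 redblob [318. 228.] [308 219  20  20 258] [ 0.486 -0.187 -0.01 ] [ 0.563 -0.112  0.066]
 redblob [144. 239.] [119 233  51  13  90] [ 0.452  0.417 -0.   ] [0.495 0.618 0.043]
s [0.53614034 0.04514992 0.17834192]
red 258 med [0.5383 0.0429 0.176 ] min [0.5141 0.0006 0.1431] max [0.5636 0.0581 0.1839]
orange 80 med [ 0.5119 -0.0565  0.081 ] min [ 0.5029 -0.0823  0.0514] max [0.662  0.1053 0.0937]
green 62 med [ 0.4635 -0.0159  0.0136] min [ 0.4381 -0.0339  0.0072] max [0.4896 0.0068 0.0202]
 redblob [147. 154.] [109 148  79  14 513] [ 1.203 -0.85  -0.544] [ 1.707 -0.61  -0.333]
 redblob [297. 205.] [282 189  34  32 533] [ 0.485 -0.222 -0.002] [0.564 0.058 0.184]
 redblob [276. 404.] [269 389  14  31  31] [0.472 0.513 0.024] [0.49  0.589 0.034]
```

View pics/crop.png

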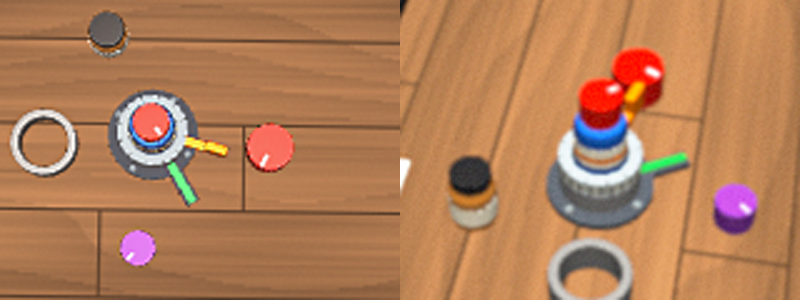

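The crop confirms it: the small red cap sits on the bottle (152,122 left panel). The loose red one (270,148) is about 75 mm across, and the purple one is ruled out. Next I'll refine the axis, tab and mark bearings.

```bash
python3 - <<'E'
from m import *
D=np.load("a.npz")
for k in "ts":
    X=D[k].reshape(-1,3);im=D[k+"i"];hsv=cv2.cvtColor(im,cv2.COLOR_RGB2HSV).reshape(-1,3).astype(int);H,S,V=hsv.T
    d=np.hypot(X[:,0]-.540,X[:,1]-.030)
    red=((H<6)|(H>173))&(S>120)&(d<.05)&(X[:,2]>.168)
    print(k,'captop',X[red].mean(0),(X[red].min(0)+X[red].max(0))/2,np.ptp(X[red],0))
    ri=(S<60)&(d<.058)&(d>.036)&(X[:,2]>.06)&(X[:,2]<.078); 
    print(' collar top',ri.sum(),(X[ri].min(0)+X[ri].max(0))/2,np.ptp(X[ri],0))
    for n,m in (('tab',(H>12)&(H<28)&(S>170)&(X[:,2]>.06)&(d>.07)&(d<.12)),('mark',(H>50)&(H<85)&(S>120)&(d>.07)&(d<.13)&(X[:,2]<.03))):
        P=X[m];v=P.mean(0)[:2]-[.540,.030];print(' ',n,len(P),P.mean(0).round(4),np.hypot(*v).round(4),np.degrees(np.arctan2(v[1],v[0])).round(1))
E
```

```text
t captop [0.54249328 0.03151019 0.17643728] [0.54287737 0.03007595 0.1774084 ] [0.04995631 0.04955314 0.01818212]
 collar top 260 [0.54296782 0.03045411 0.06894599] [0.10247265 0.10122569 0.01785445]
  tab 31 [ 0.5156 -0.0621  0.0841] 0.0953 -104.8
  mark 38 [ 0.461  -0.0197  0.0117] 0.0933 -147.8
s captop [0.5394297  0.03426447 0.17705466] [0.53885203 0.0293385  0.17620745] [0.04945228 0.05744723 0.01534341]
 collar top 308 [0.5399252  0.03512982 0.06895806] [0.10270732 0.09466174 0.01762842]
  tab 76 [ 0.5116 -0.0599  0.0795] 0.0943 -107.5
  mark 51 [ 0.459  -0.0186  0.0141] 0.0945 -149.1
```

Request:
{"api": "apply_moves", "payload": {
  "targets": [
    {"dp": [0.143, 0.286, 0], "yaw": 27},
    {"dp": [0.143, 0.286, 0], "yaw": 27},
    {"dp": [0.143, 0.286, 0], "yaw": 27},
    {"dp": [0.143, 0.286, 0], "yaw": 27},
    {"dp": [0.143, 0.286, 0], "yaw": 27},
    {"dp": [0.143, 0.286, 0], "yaw": 27},
    {"dp": [0.143, 0.286, 0], "yaw": 27},
    {"dp": [0.286, 0.571, 0], "yaw": 54},
    {"dp": [0.286, 0.571, 0], "yaw": 54},
    {"dp": [0.286, 0.571, 0], "yaw": 54},
    {"dp": [0.286, 0.571, 0], "yaw": 54},
    {"dp": [0.286, 0.571, 0], "yaw": 54},
    {"dp": [0.286, 0.571, 0], "yaw": 54},
    {"dp": [0.286, 0.571, 0], "yaw": 54},
    {"dp": [0.286, 0.571, 0], "yaw": 54},
    {"dp": [0.286, 0.571, 0], "yaw": 54},
    {"dp": [0.286, 0.571, 0], "yaw": 54},
    {"dp": [0.286, 0.571, 0], "yaw": 54},
    {"dp": [0.286, 0.571, 0], "yaw": 54}
  ],
  "grip": -1
}}

```text
time_s: 1.68
tcp_pos: [0.5111, -0.0655, 0.2265]
eef_rot: [180.0, -0.0, -106.5]
contact_force: [0.5, -0.1, -0.5]
gripper_width: 0.0877
gripper_force: 0.0
```

Request:
{"api": "apply_moves", "payload": {
  "targets": [
    {"dp": [0.001, 0, -0.04]},
    {"dp": [0.001, 0, -0.08]},
    {"dp": [0.001, 0, -0.11]},
    {"dp": [0.001, 0, -0.13]},
    {"dp": [0.001, 0, -0.146]},
    {"dp": [0.001, 0, -0.146]},
    {"dp": [0.001, 0, -0.146]},
    {"dp": [0.001, 0, -0.146]}
  ],
  "grip": -0.4
}}

```text
$.targets[0]: bad value
```

```bash
python3 - <<'E'
from h import *
s=shot("side");cv2.imwrite("pics/c2.png",cv2.resize(s["image"][150:270,220:380,::-1],(640,480),interpolation=cv2.INTER_CUBIC))
E
```

```text
(no output)
```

View pics/c2.png

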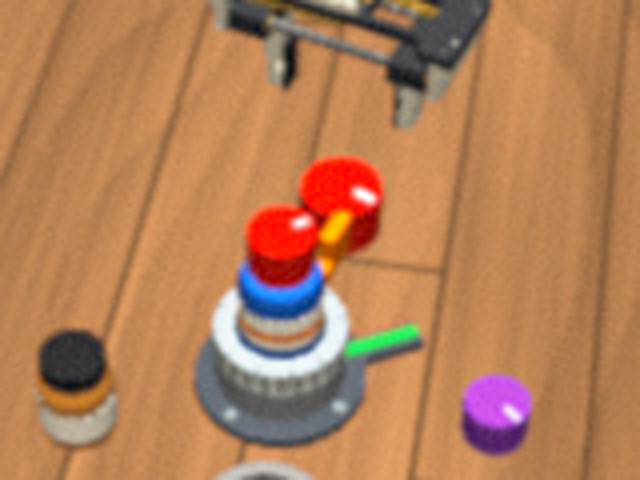

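The move was refused because its rows had no yaw, so the arm hasn't descended. The picture shows the gripper still high above the tab (335,235). I'll resend it with yaw.

Request:
{"api": "apply_moves", "payload": {
  "targets": [
    {"dp": [0.001, 0, -0.04], "yaw": 0},
    {"dp": [0.001, 0, -0.08], "yaw": 0},
    {"dp": [0.001, 0, -0.11], "yaw": 0},
    {"dp": [0.001, 0, -0.13], "yaw": 0},
    {"dp": [0.001, 0, -0.146], "yaw": 0},
    {"dp": [0.001, 0, -0.146], "yaw": 0},
    {"dp": [0.001, 0, -0.146], "yaw": 0},
    {"dp": [0.001, 0, -0.146], "yaw": 0}
  ],
  "grip": -0.4
}}

```text
time_s: 2.4
tcp_pos: [0.5132, -0.0658, 0.082]
eef_rot: [-179.9, 0.0, -106.5]
contact_force: [0.4, 0.3, 0.7]
gripper_width: 0.0617
gripper_force: 0.0
```

Request:
{"api": "apply_moves", "payload": {
  "targets": [
    {"dp": [0, 0, 0], "yaw": 0},
    {"dp": [0, 0, 0], "yaw": 0},
    {"dp": [0, 0, 0], "yaw": 0},
    {"dp": [0, 0, 0], "yaw": 0},
    {"dp": [0, 0, 0], "yaw": 0},
    {"dp": [0, 0, 0], "yaw": 0},
    {"dp": [0, 0, 0], "yaw": 0},
    {"dp": [0, 0, 0], "yaw": 0},
    {"dp": [0, 0, 0], "yaw": 0},
    {"dp": [0, 0, 0], "yaw": 0}
  ],
  "grip": 1,
  "squeeze": 12
}}

```text
time_s: 3.23
tcp_pos: [0.5128, -0.0652, 0.0809]
eef_rot: [-180.0, 0.0, -106.5]
contact_force: [1.2, -1.7, -0.4]
gripper_width: 0.0142
gripper_force: 12.0
```

```bash
python3 -c "
import numpy as np
v=np.array([-.0282,-.0957])
for a in range(4,49,4):
    t=-np.radians(a);R=np.array([[np.cos(t),-np.sin(t)],[np.sin(t),np.cos(t)]]);print(-a,(R@v-v).round(4))"
```

```text
-4 [-0.0066  0.0022]
-8 [-0.013   0.0049]
-12 [-0.0193  0.008 ]
-16 [-0.0253  0.0115]
-20 [-0.031   0.0154]
-24 [-0.0365  0.0197]
-28 [-0.0416  0.0244]
-32 [-0.0464  0.0295]
-36 [-0.0509  0.0349]
-40 [-0.0549  0.0405]
-44 [-0.0586  0.0464]
-48 [-0.0618  0.0526]
```

Request:
{"api": "apply_moves", "payload": {
  "targets": [
    {"dp": [-0.0066, 0.0022, 0], "yaw": -4},
    {"dp": [-0.013, 0.0049, 0], "yaw": -8},
    {"dp": [-0.0193, 0.008, 0], "yaw": -12},
    {"dp": [-0.0253, 0.0115, 0], "yaw": -16},
    {"dp": [-0.031, 0.0154, 0], "yaw": -20},
    {"dp": [-0.0365, 0.0197, 0], "yaw": -24},
    {"dp": [-0.0416, 0.0244, 0], "yaw": -28},
    {"dp": [-0.0464, 0.0295, 0], "yaw": -32},
    {"dp": [-0.0509, 0.0349, 0], "yaw": -36},
    {"dp": [-0.0549, 0.0405, 0], "yaw": -40},
    {"dp": [-0.0549, 0.0405, 0], "yaw": -40},
    {"dp": [-0.0549, 0.0405, 0], "yaw": -40},
    {"dp": [-0.0549, 0.0405, 0], "yaw": -40}
  ]
}}

```text
time_s: 4.32
tcp_pos: [0.4588, -0.0239, 0.081]
eef_rot: [-180.0, 0.1, -146.4]
contact_force: [4.2, 2.1, -4.7]
gripper_width: 0.0137
gripper_force: 12.0
```

Request:
{"api": "apply_moves", "payload": {
  "targets": [
    {"dp": [-0.001, 0.0015, 0], "yaw": -1},
    {"dp": [-0.002, 0.003, 0], "yaw": -2},
    {"dp": [-0.003, 0.0045, 0], "yaw": -3},
    {"dp": [-0.003, 0.0045, 0], "yaw": -3},
    {"dp": [-0.003, 0.0045, 0], "yaw": -3},
    {"dp": [-0.003, 0.0045, 0], "yaw": -3}
  ]
}}

```text
time_s: 4.82
tcp_pos: [0.4576, -0.0215, 0.0811]
eef_rot: [-179.8, 0.1, -149.3]
contact_force: [16.9, -17.3, -14.8]
gripper_width: 0.0138
gripper_force: 12.0
```

It met firm resistance (about 24 N tangential) at bearing -148°, which matches the mark. I'll release and check.

Request:
{"api": "apply_moves", "payload": {
  "targets": [
    {"dp": [0.001, -0.002, 0], "yaw": 0},
    {"dp": [0.001, -0.002, 0], "yaw": 0},
    {"dp": [0.001, -0.002, 0], "yaw": 0},
    {"dp": [0.001, -0.002, 0], "yaw": 0},
    {"dp": [0.001, -0.002, 0], "yaw": 0},
    {"dp": [0.001, -0.002, 0], "yaw": 0},
    {"dp": [0.001, -0.002, 0.03], "yaw": 0},
    {"dp": [0.001, -0.002, 0.07], "yaw": 0},
    {"dp": [0.001, -0.002, 0.11], "yaw": 0},
    {"dp": [0.001, -0.002, 0.15], "yaw": 0},
    {"dp": [-0.03, -0.03, 0.16], "yaw": 0},
    {"dp": [-0.03, -0.03, 0.16], "yaw": 0},
    {"dp": [-0.03, -0.03, 0.16], "yaw": 0}
  ],
  "grip": -1
}}

```text
time_s: 5.9
tcp_pos: [0.4241, -0.0505, 0.2423]
eef_rot: [-180.0, 0.2, -149.5]
contact_force: [1.4, 0.5, -0.0]
gripper_width: 0.0871
gripper_force: 0.0
```

```bash
python3 - <<'E'
from m import *
s=shot("side");cv2.imwrite("pics/c3.png",cv2.resize(s["image"][150:270,220:380,::-1],(640,480),interpolation=cv2.INTER_CUBIC))
for n in("top","side"):
    c=shot(n);X=cloud(c).reshape(-1,3);H,S,V=cv2.cvtColor(c["image"],cv2.COLOR_RGB2HSV).reshape(-1,3).astype(int).T
    d=np.hypot(X[:,0]-.541,X[:,1]-.0305)
    for nm,m in (('tab',(H>12)&(H<28)&(S>170)&(X[:,2]>.06)&(X[:,2]<.1)&(d>.07)&(d<.12)),('mark',(H>50)&(H<85)&(S>120)&(d>.07)&(d<.13)&(X[:,2]<.03))):
        P=X[m]
        if len(P): v=P.mean(0)[:2]-[.541,.0305];print(n,nm,len(P),P.mean(0).round(4),np.degrees(np.arctan2(v[1],v[0])).round(1))
print(get_state()["tcp_pos"])
E
```

```text
side tab 101 [ 0.4575 -0.0171  0.0788] -150.3
side mark 51 [ 0.4594 -0.0186  0.0138] -149.0
[ 0.42473899 -0.04994221  0.2405347 ]
```

View pics/c3.png

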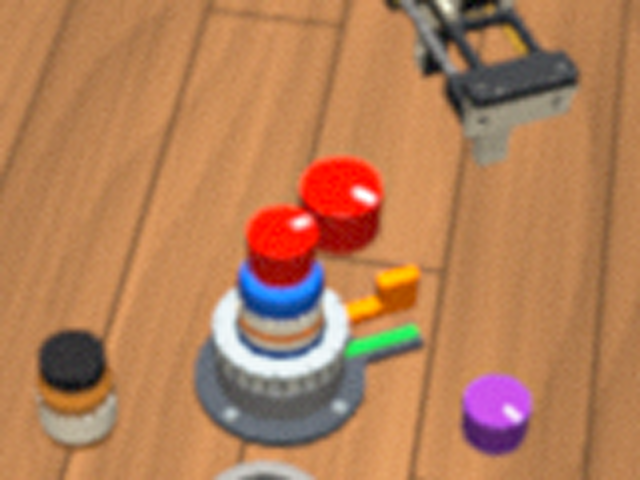

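The picture shows the orange tab (398,288) standing right above the green tongue (385,340), and the bearings agree to about 1°, so the collar is locked. Next I'll go over the cap.

Request:
{"api": "apply_moves", "payload": {
  "targets": [
    {"dp": [0.03, 0.02, 0.005], "yaw": 0},
    {"dp": [0.06, 0.041, 0.005], "yaw": 0},
    {"dp": [0.09, 0.062, 0.005], "yaw": 0},
    {"dp": [0.117, 0.0805, 0.005], "yaw": 0},
    {"dp": [0.117, 0.0805, 0.005], "yaw": 0},
    {"dp": [0.117, 0.0805, 0], "yaw": 0},
    {"dp": [0.117, 0.0805, -0.025], "yaw": 0},
    {"dp": [0.117, 0.0805, -0.05], "yaw": 0},
    {"dp": [0.117, 0.0805, -0.066], "yaw": 0},
    {"dp": [0.117, 0.0805, -0.068], "yaw": 0},
    {"dp": [0.117, 0.0805, -0.068], "yaw": 0},
    {"dp": [0.117, 0.0805, -0.068], "yaw": 0}
  ]
}}

```text
time_s: 7.05
tcp_pos: [0.5419, 0.0303, 0.1735]
eef_rot: [-180.0, 0.0, -149.5]
contact_force: [0.5, -0.4, 0.4]
gripper_width: 0.0875
gripper_force: 0.0
```

Request:
{"api": "apply_moves", "payload": {
  "targets": [
    {"dp": [0, 0, -0.001], "yaw": 0},
    {"dp": [0, 0, -0.001], "yaw": 0},
    {"dp": [0, 0, -0.001], "yaw": 0},
    {"dp": [0, 0, -0.001], "yaw": 0},
    {"dp": [0, 0, -0.001], "yaw": 0},
    {"dp": [0, 0, -0.001], "yaw": 0},
    {"dp": [0, 0, -0.001], "yaw": 0},
    {"dp": [0, 0, -0.001], "yaw": 0},
    {"dp": [0, 0, -0.001], "yaw": 0},
    {"dp": [0, 0, -0.001], "yaw": 0}
  ],
  "grip": 1,
  "squeeze": 35
}}

```text
time_s: 7.88
tcp_pos: [0.5419, 0.0301, 0.1721]
eef_rot: [-180.0, 0.0, -149.5]
contact_force: [0.7, -2.3, 1.8]
gripper_width: 0.0501
gripper_force: 35.0
```

Request:
{"api": "apply_moves", "payload": {
  "targets": [
    {"dp": [0, 0, -0.002], "yaw": 0},
    {"dp": [0, 0, -0.004], "yaw": 0},
    {"dp": [0, 0, -0.006], "yaw": 0},
    {"dp": [0, 0, -0.007], "yaw": 0},
    {"dp": [0, 0, -0.008], "yaw": 0},
    {"dp": [0, 0, -0.008], "yaw": 0},
    {"dp": [0, 0, -0.008], "yaw": 0},
    {"dp": [0, 0, -0.008], "yaw": 0}
  ]
}}

```text
time_s: 8.55
tcp_pos: [0.5421, 0.0302, 0.1651]
eef_rot: [-179.9, 0.1, -149.4]
contact_force: [-1.8, -2.4, 12.2]
gripper_width: 0.05
gripper_force: 35.0
```

Request:
{"api": "apply_moves", "payload": {
  "targets": [
    {"dp": [0, 0, 0], "yaw": 4},
    {"dp": [0, 0, 0], "yaw": 8},
    {"dp": [0, 0, 0], "yaw": 12},
    {"dp": [0, 0, 0], "yaw": 16},
    {"dp": [0, 0, 0], "yaw": 20},
    {"dp": [0, 0, 0], "yaw": 24},
    {"dp": [0, 0, 0], "yaw": 28},
    {"dp": [0, 0, 0], "yaw": 32},
    {"dp": [0, 0, 0], "yaw": 36},
    {"dp": [0, 0, 0], "yaw": 40},
    {"dp": [0, 0, 0], "yaw": 44},
    {"dp": [0, 0, 0], "yaw": 48},
    {"dp": [0, 0, 0], "yaw": 52},
    {"dp": [0, 0, 0], "yaw": 56},
    {"dp": [0, 0, 0], "yaw": 60},
    {"dp": [0, 0, 0], "yaw": 62},
    {"dp": [0, 0, 0], "yaw": 62},
    {"dp": [0, 0, 0], "yaw": 62}
  ]
}}

```text
time_s: 10.05
tcp_pos: [0.5426, 0.0306, 0.1652]
eef_rot: [-179.9, 0.0, -87.4]
contact_force: [-1.9, -0.6, 11.3]
gripper_width: 0.05
gripper_force: 35.0
```

```bash
python3 - <<'E'
from h import *
s=get_state();print(s["moment"],s["contact_force"],s["tcp_pos"],s["eef_rot"])
E
```

```text
[-0.16921443  0.73693238  0.04404224] [-1.89692548 -0.57369502 11.2893305 ] [0.54257007 0.0306312  0.16519437] [-1.79865656e+02  1.87622454e-02 -8.74264545e+01]
```

Request:
{"api": "apply_moves", "payload": {
  "targets": [
    {"dp": [0, 0, 0.002], "yaw": 0},
    {"dp": [0, 0, 0.005], "yaw": 0},
    {"dp": [0, 0, 0.008], "yaw": 0},
    {"dp": [0, 0, 0.011], "yaw": 0},
    {"dp": [0, 0, 0.011], "yaw": 0},
    {"dp": [0, 0, 0.011], "yaw": 0}
  ]
}}

```text
time_s: 10.55
tcp_pos: [0.5418, 0.0306, 0.1748]
eef_rot: [-180.0, 0.0, -87.5]
contact_force: [1.3, 0.3, 3.5]
gripper_width: 0.0501
gripper_force: 35.0
```

Request:
{"api": "apply_moves", "payload": {
  "targets": [
    {"dp": [0, 0, 0.008], "yaw": 0},
    {"dp": [0, 0, 0.016], "yaw": 0},
    {"dp": [0, 0, 0.024], "yaw": 0},
    {"dp": [0, 0, 0.034], "yaw": 0},
    {"dp": [0, 0, 0.044], "yaw": 0},
    {"dp": [0, 0, 0.054], "yaw": 0},
    {"dp": [0, 0, 0.064], "yaw": 0},
    {"dp": [0, 0, 0.074], "yaw": 0},
    {"dp": [0, 0, 0.08], "yaw": 0},
    {"dp": [0, 0, 0.083], "yaw": 0},
    {"dp": [0, 0, 0.083], "yaw": 0},
    {"dp": [0, 0, 0.083], "yaw": 0},
    {"dp": [0, 0, 0.083], "yaw": 0},
    {"dp": [0, 0, 0.083], "yaw": 0},
    {"dp": [0, 0, 0.083], "yaw": 0},
    {"dp": [0, 0, 0.083], "yaw": 0}
  ]
}}

```text
time_s: 11.88
tcp_pos: [0.5416, 0.0303, 0.2575]
eef_rot: [180.0, -0.0, -87.5]
contact_force: [1.0, -0.1, -0.5]
gripper_width: 0.0501
gripper_force: 35.0
```

```bash
python3 - <<'E'
from m import *
c=shot("side");cv2.imwrite("pics/c4.png",cv2.resize(c["image"][150:270,220:380,::-1],(640,480),interpolation=cv2.INTER_CUBIC))
X=cloud(c).reshape(-1,3);H,S,V=cv2.cvtColor(c["image"],cv2.COLOR_RGB2HSV).reshape(-1,3).astype(int).T
m=((H<6)|(H>173))&(S>150)&(np.hypot(X[:,0]-.541,X[:,1]-.0305)<.04)
P=X[m];print(m.sum(),np.percentile(P,[1,50,99],axis=0).round(4));s=get_state();print(s["time_s"],s["tcp_pos"],s["qd"].round(2))
E
```

```text
313 [[0.5121 0.0083 0.2265]
 [0.5353 0.0446 0.2605]
 [0.5636 0.0572 0.2743]]
11.9333 [0.54160736 0.03032566 0.25760244] [-0.11  0.01  0.06 -0.01  0.02  0.04]
```

View pics/c4.png

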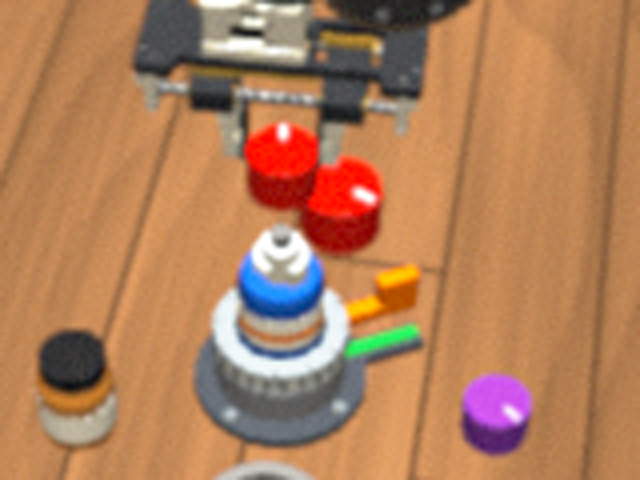

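The cap (283,160) is held level above the open white neck (283,250). Its rim is at about 0.225 m, roughly 6 cm clear. The tab is still on the green mark, so I'm handing in.

```bash
python3 -c "
from plant import r
print(r.close_job())"
```

```text
the job is handed in; nothing more can be done
None
```

The job is handed in at about 12 s: the collar is locked on the green mark, and the small red cap is off and held level and still about 6 cm above the open neck; the verdict was not shown.

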